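Unbolt the spool pen with its sagging bolt and hold the gate ajar

ROBOT

A 7-joint arm with a two-finger parallel gripper is mounted at the origin on the work surface. World frame = base frame: x ahead of the robot, y to its left, z up, the work surface at z = 0. Lengths are in m, angles in rad, forces in N, time in s.
With the tool pointing down it reaches from about 0.425 to 0.875 m from the base axis. Payload 4.7 kg.
Tool frame: the origin (TCP) lies on the mounting face of the last link; the fingertips stand 182 mm ahead of it and the grasp point (between the pads) lies 164 mm ahead of it; x points along the fingers, y is the direction in which the jaws open and shut, and the axes are right-handed (so a half turn about x gives the same grasp; the last joint's range is limited). The gripper opens to 87 mm and grips with 3 to 60 N. Pads are 19 mm wide; open, the fingers measure 117 mm over their backs; the gripper's body (75 mm by 190 mm) begins 51 mm behind the grasp point.
Start: joints at [1.132, 0.321, -0.07, 1.45, 0.023, 1.371, -0.057], TCP at [0.284, -0.585, 0.405] pointing down, gripper open.
Joint ranges: [-2.86, 2.86], [-0.3, 2.09], [-1.38, 1.24], [0.06, 2.45], [-1.56, 4.7], [0.09, 2.05], [-2.69, 2.69]. Speed limits (rad/s): [2.57, 2.57, 3.14, 3.14, 3.14, 3.14, 3.14].

INTERFACE

Orientations are given as a rotation vector (axis times angle).
In Python, from bench import monitor, get_image, ctrl gives the robot as it stands.
- The arm moves only by the shell command python3 -m creep 'ROWS' [FORCE]. ROWS is JSON, a list of rows, each a list of 7 numbers: the shift along the tool's x, y, z in mm, then the turn, a rotation vector about the tool's x, y, z in rad, then the finger opening in mm, from 0 to 87. A call has 1 to 5 rows; each row shifts and turns the commanded pose from where the row before left it, along the tool's axes as they then stand; what a row does not reach is not made up. A row lasts 1/10 s, in which the tool goes at most 50 mm and 8.59 degrees, less where a joint would pass 70% of its speed; a pose out of reach is approached as far as the arm can. A call is refused whole if a number of a shift passes 50 or a number of a turn 0.15, either way. A call with a gripper value outside its range is refused whole. The fingers move at their own pace and stop on an object; FORCE is the grip in N (left out, the last holds). Time passes only in rows, so rows that do not move let the fingers close. It gives the time, the measured TCP pose, the force and the opening at its end, in the units of the state.
- monitor.get_state(): the state, without advancing time (a new reading comes with each control period).
- get_image(name): name is "side" or "top" or "wrist"; returns a dict with "img" (384x512x3 uint8, red, green, blue), "mtx" (3x3 intrinsics, pixels), "D" ([k1, k2, p1, p2, k3] as OpenCV has them; the pictures are not rectified), "view" (4x4, takes a point from world to camera coordinates). Camera axes: x right, y up, looking along -z (the intrinsics and any distortion apply to the point x, -y, -z); pixel columns grow to the right and rows downward; lengths in m; the calibration is good to about 2 mm. A picture is of the moment at which its call begins. There is no depth.
- ctrl.close_job(): hands the job in, once; it reports no verdict.
The state is a dict: "time": time; "joint_positions": joint angles; "qd": joint speeds; "joint_torque": joint torques, N m; "position": TCP position; "tool_rot": TCP orientation; "ft_force": force on the tool from outside, world axes, zero at the start; "torque": the same for the moment, N m; "grip_width": opening from 0.0 (shut) to 1.0 (fully open).
Only numpy, scipy, OpenCV 4.12 (cv2) and the standard library are available. Lean on these libraries where they do the work, as an engineer would, in place of code of your own. Each camera call takes 0.05 s, during which the arm holds its last target.

TASK

Open the little gate of the plywood spool pen: first slide the aluminium stop block on top of the gate all the way away from the bolt to the far end of its track, then lift the sagging barrel bolt by its upright knob so that its nose clears the bent keeper lip and draw it back out of the keeper, never wrenching it hard against the keeper. Then swing the gate ajar towards the robot, about a hand's width (80 mm or so) at its free edge, and finish while still holding it there with the bolt drawn; the gate is sprung and falls shut if let go. Leave the loose things lying around the pen where they are.

Things in the scene. Friction and masses are not known exactly. Their poses are not given: they have to be found in the camera images.
- gate_hinge (a point): Point on the gate's vertical hinge axis, 105 mm above the work surface, level with the top of the gate. Axes turn with the gate: y along the gate from free edge to hinge, x square to it, from the robot's side into the pen, z up. The gate is 300 mm long, 20 mm thick, 20 to 105 mm above the surface: dark wood rails with thin aluminium bars.
- gate_edge (a point): Top of the gate's free end, in the middle of its thickness, 300 mm from the hinge axis, 105 mm above the surface; same axes as gate_hinge.
- gate (a joint): Swing of the gate, rad: 0 shut, at most 1.1; grows as the free edge comes towards the robot (clockwise from above). A closing spring, 0.4 N m when shut and 0.8 N m/rad more, pulls 3 to 4 N at the bolt's knob when ajar. It cannot open while the bolt's nose is in the keeper.
- stop_grip (a point): Point in the aluminium stop block that slides on top of the gate behind the bolt: an upright block 16 mm (x, across the gate) by 24 mm (y, along it), 107 to 169 mm above the surface; the point is on its middle axis at 150 mm. Same axes as gate_hinge. Fingertips should stay at least 127 mm above the surface there.
- stop (a joint): Travel of the stop block in m, towards the hinge (+y of gate_hinge): 0 nearest the bolt, 0.06 at the far end of the track; starts at 0 to 0.008, where it stands in the way of the bolt's tail. It slides stiffly, with 5 N friction, and stays where it is left.
- bolt_knob (a point): Point on the axis of the bolt's upright steel knob, a cylinder 16 mm in diameter, which reaches 122 to 169 mm above the surface with the bolt sagging; the point is at 148 mm and moves with the bolt. Axes as gate_hinge. It is 235 mm from the hinge axis with the bolt shot home. Fingertips should stay at least 127 mm above the surface there. Bolt 160 to 240 g.
- bolt_nose (a point): Underside of the nose that hangs from the far end of the bolt, 112 mm from the knob towards the keeper, 97 mm above the surface when sagging. The 10 mm rod lies 113 to 123 mm above the surface, runs through two staples (148 mm high, 35 and 55 mm from the knob on the keeper's side) and its tail ends 25 mm from the knob on the stop's side.
- bolt (a joint): How far the bolt is drawn, m, towards the hinge (+y of gate_hinge): 0 shot home, 0.038 fully drawn; starts at 0 to 0.002. Past 0.020 the nose is clear of the keeper and the gate can swing. Friction 2 N. Unlifted it stops against the keeper lip at 0.004.
- bolt_lift (a joint): Height of the bolt above its sagging position, m: 0 sagging (it drops back there by its weight), 0.018 is the most that the staples allow. More than 0.010 is needed for the nose to pass over the lip.
- keeper_lip (a point): Middle of the top edge of the keeper's bent-up steel lip on the post beside the gate's free edge: 106 mm above the surface, 8 mm thick along the gate; the bolt's nose hangs behind it and reaches 10 mm below its top. A 45 mm high steel cheek of the keeper stands on the robot's side of the nose.
- pen: The plywood pen, fixed, open-topped, with three string spools in it: floor 240 x 420 mm, walls up to 82 mm high, on the far side of the gate. Origin on the surface in the plane of the shut gate, 220 mm from the hinge; x into the pen, y to the hinge.
- keeper: The fixed steel keeper as a whole; its origin is that of the pen, on the work surface in the gate's plane.
- reamer: Reamer with a bone-coloured handle, 170 mm long, 22 mm thick, lying loose beside the pen; bystander. Origin at its middle, on the surface.
- cutter: Side cutter, 130 mm long, lying loose beside the pen; bystander. Origin near its middle, on the surface.
- ruler: Aluminium ruler 300 x 30 x 4 mm lying loose before the gate; bystander. Origin under its middle.
- grommets: Yellow nylon grommet strip 150 x 16 x 15 mm lying loose beside the pen; bystander. Origin under its middle.

How it is judged:
On the way, in this order (a step that is already met when the one before it is completed fails the run):
1. the stop block is slid to the far end of its track (value of joint stop above 0.052 m), for 0.2 s.
2. the bolt is drawn clear of the keeper (value of joint bolt above 0.024 m), for 0.2 s.
At the end, for the whole second after the job is handed in: The gate stands still, 0.18 to 0.50 rad open (free edge 54 to 148 mm from shut), held there by the robot's touch (more than 0.5 N on the gate, its bolt or stop); the bolt is drawn more than 24 mm and the stop block is at least 52 mm along its 60 mm track (value of joint gate between 0.18 and 0.5 rad and velocity of joint gate between -0.05 and 0.05 rad/s and value of joint bolt above 0.024 m and value of joint stop above 0.052 m and contact force between any of the fingers, the arm and gate above 0.5 N); the arm keeps its last pose, push and grip.
It fails at once if the bolt is wrenched against the keeper with more than 40 N (contact force between bolt and keeper above 40 N).
It fails at once if the reamer is moved by more than 30 mm (distance of reamer from where it was at the start of the episode above 0.03 m).
It fails at once if the cutter is moved by more than 30 mm (distance of cutter from where it was at the start of the episode above 0.03 m).
It fails at once if the ruler is moved by more than 30 mm (distance of ruler from where it was at the start of the episode above 0.03 m).
It fails at once if the grommets are moved by more than 30 mm (distance of grommets from where it was at the start of the episode above 0.03 m).
It also fails if it takes over 42 s, if anything falls off the work surface, if the arm or the gripper's body presses on something with over 40 N, if the wrist force passes 120 N, or if a joint passes its speed limit or range.

## Working session

There is one attempt and no reset: what is moved stays moved. The work goes in short steps, Python scripts to look and compute and a shell command to move; the robot and the scene stay as the last step left them, time stands still between calls to the robot, and variables do not carry over. Pictures are saved under pics/ and viewed, and the job is handed in when it is done.

```bash
ls; mkdir -p pics; python3 - <<'E'
from bench import monitor,get_image
import cv2,numpy as np
print(monitor.get_state())
for n in("side","top","wrist"):
    d=get_image(n); cv2.imwrite(f"pics/{n}0.png",d["img"][:,:,::-1]); print(n,d["mtx"].tolist(),d["D"],np.round(d["view"],4).tolist())
E
```

```text
pics
{'time': 0.0, 'joint_positions': array([ 1.13209583,  0.321843  , -0.07008993,  1.45168419,  0.02260272,
        1.3708181 , -0.0568742 ]), 'qd': array([-7.06844795e-05,  4.15653593e-04,  5.29820724e-04, -9.22510186e-04,
        1.85408503e-03,  1.17042288e-03, -5.37041964e-04]), 'joint_torque': array([-1.63025234e-04, -4.91294861e+01, -4.04138686e-01, -3.12529492e+01,
       -6.39822450e-02,  4.37844114e-02,  1.39444119e-04]), 'position': array([ 0.28424675, -0.58432093,  0.40364363]), 'tool_rot': array([ 1.97020223,  0.45593617, -1.97129221]), 'ft_force': array([-0.06145757,  0.74058035,  0.04730189]), 'torque': array([0.03733038, 0.01481406, 0.02816641]), 'grip_width': 1.0010227987115135}
side [[382.429335051539, 0.0, 250.11550005406397], [0.0, 382.429335051539, 187.30622866321366], [0.0, 0.0, 1.0]] [-0.04023366  0.          0.          0.          0.        ] [[0.9263, -0.3769, -0.0057, -0.4849], [0.2887, 0.6997, 0.6535, -0.2438], [-0.2423, -0.6069, 0.7569, -0.7801], [0.0, 0.0, 0.0, 1.0]]
top [[498.0860545879571, 0.0, 250.53841067343086], [0.0, 498.0860545879571, 187.15891359686947], [0.0, 0.0, 1.0]] [-0.20587603  0.          0.          0.          0.        ] [[-0.008, -1.0, -0.0051, 0.0367], [0.9894, -0.0086, 0.145, -0.5363], [-0.145, -0.0039, 0.9894, -1.1996], [0.0, 0.0, 0.0, 1.0]]
wrist [[294.726823317771, 0.0, 253.1762316470918], [0.0, 294.726823317771, 196.41325254615322], [0.0, 0.0, 1.0]] [-0.05714006  0.          0.          0.          0.        ] [[0.438, -0.899, -0.002, -0.6483], [0.8671, 0.423, -0.2631, 0.0327], [0.2374, 0.1135, 0.9648, -0.3902], [0.0, 0.0, 0.0, 1.0]]
```

View pics/side0.png

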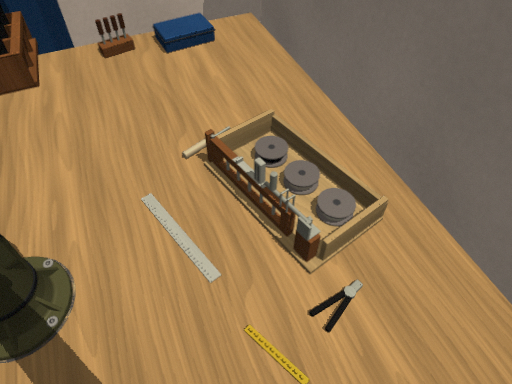

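View pics/top0.png

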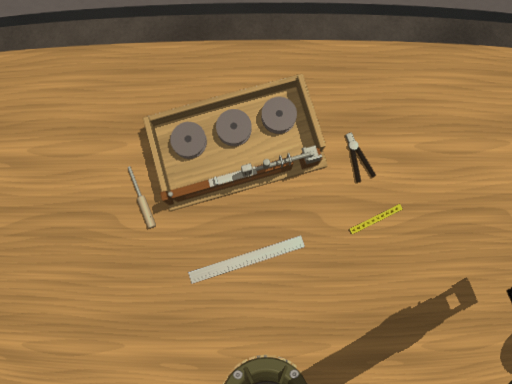

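View pics/wrist0.png

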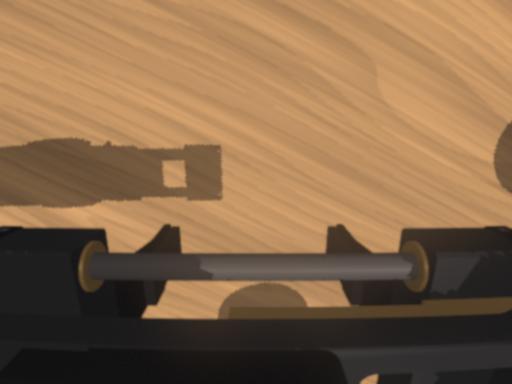

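Top view: the gate runs from the hinge near (170,195) to the keeper near (312,157), with the stop near (247,170) and the knob near (267,163). Next I'll enlarge the crops.

```bash
python3 - <<'E'
import cv2
a=cv2.imread("pics/top0.png")[130:215,150:340]; cv2.imwrite("pics/topc.png",cv2.resize(a,None,fx=4.2,fy=4.2,interpolation=cv2.INTER_CUBIC))
a=cv2.imread("pics/side0.png")[120:270,195:335]; cv2.imwrite("pics/sidec.png",cv2.resize(a,None,fx=4,fy=4,interpolation=cv2.INTER_CUBIC))
E
```

```text
(no output)
```

View pics/topc.png

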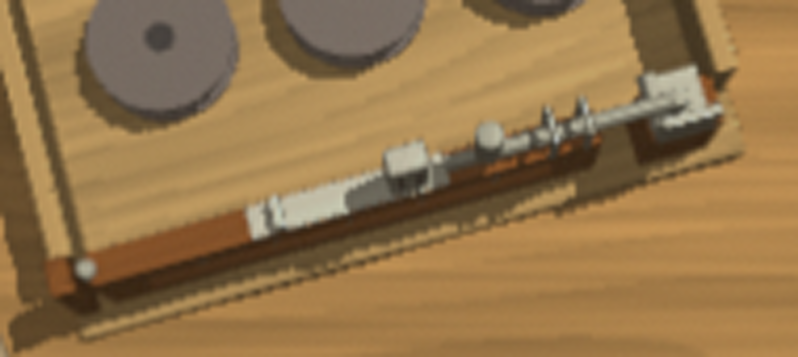

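View pics/sidec.png

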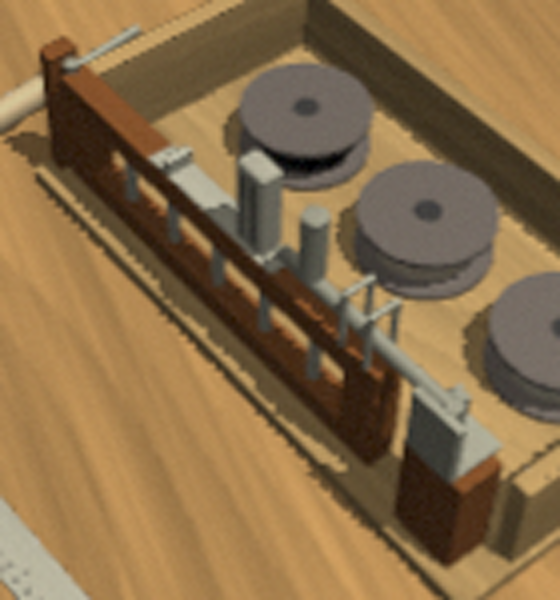

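The top crop shows the stop's top centre at about (406,160), the knob's top at (489,135) and the hinge pin at (86,268). In the side crop, the stop's top is at (261,165) and the knob's top at (315,216). Now triangulating these.

```bash
cat > h.py <<'E'
import numpy as np,cv2
from bench import get_image,monitor
from scipy.spatial.transform import Rotation as R
def ray(d,uv):
    p=cv2.undistortPoints(np.array([[uv]],float),d["mtx"],d["D"])[0,0]
    V=np.array(d["view"]); c=-V[:3,:3].T@V[:3,3]
    v=V[:3,:3].T@np.array([p[0],-p[1],-1]); return c,v/np.linalg.norm(v)
def plane(d,uv,z):
    c,v=ray(d,uv); return c+v*(z-c[2])/v[2]
def tri(d1,u1,d2,u2):
    a,v=ray(d1,u1); b,w=ray(d2,u2)
    s,t=np.linalg.lstsq(np.c_[v,-w],b-a,rcond=None)[0]
    return (a+v*s+b+w*t)/2, np.linalg.norm(a+v*s-b-w*t)
def proj(d,P):
    V=np.array(d["view"]); q=V[:3,:3]@np.array(P)+V[:3,3]; q=np.array([q[0],-q[1],-q[2]])
    return cv2.projectPoints(q.reshape(1,1,3),np.zeros(3),np.zeros(3),d["mtx"],d["D"])[0][0,0]
E
python3 - <<'E'
from h import *
np.set_printoptions(precision=4,suppress=True)
T=get_image("top");S=get_image("side")
t=lambda u,v:(150-.4+u/4.2,130-.4+v/4.2); s=lambda u,v:(195-.4+u/4,120-.4+v/4)
for n,a,b in(("knob",t(489,135),s(315,216)),("stop",t(406,160),s(261,165))):
    print(n,plane(T,a,.169),plane(S,b,.169),tri(T,a,S,b))
print("hinge",plane(T,t(86,268),.11),plane(S,s(70,62),.115))
K=plane(T,t(489,135),.169);P=plane(T,t(406,160),.169)
print(P-K,np.linalg.norm(P-K),np.arctan2(*(P-K)[:2]))
st=monitor.get_state();print(R.from_rotvec(st["tool_rot"]).as_matrix())
E
```

```text
knob [ 0.5748 -0.0034  0.169 ] [ 0.5739 -0.0059  0.169 ] (array([ 0.5752, -0.0035,  0.1661]), np.float64(0.00028684421630802853))
stop [0.5616 0.0409 0.169 ] [0.5627 0.0387 0.169 ] (array([0.5628, 0.0408, 0.1667]), np.float64(0.0015057489224283931))
hinge [0.513  0.2215 0.11  ] [0.5102 0.2155 0.115 ]
[-0.0132  0.0444  0.    ] 0.046305039870656046 -0.28873825538219594
[[-0.0004  0.4375 -0.8992]
 [ 0.0007 -0.8992 -0.4375]
 [-1.     -0.0008  0.0001]]
```

Knob ≈ (0.574,-0.004), hinge ≈ (0.512,0.220) and stop ≈ (0.562,0.040). Knob to hinge comes to 0.234 m against the given 0.235. The gate's yaw is about 15.5°. I'll move above the stop, then turn the jaws square to the gate.

```bash
python3 -m creep '[[0,-31,-37,0,0,0,50],[0,-31,-37,0,0,0,50],[0,-31,-37,0,0,0,50],[0,-31,-37,0,0,0,50],[0,-31,-37,0,0,0,50]]' 15
python3 -m creep '[[0,-31,-37,0,0,0,50],[0,-31,-37,0,0,0,50],[0,-31,-37,0,0,0,50],[0,-31,-37,0,0,0,50],[0,-31,-37,0,0,0,50]]'
python3 -m creep '[[0,-31,-37,0,0,0,50],[0,-31,-37,0,0,0,50],[0,-31,-37,0,0,0,50],[0,-31,-37,0,0,0,50],[0,0,0,-0.14,0,0,50]]'
python3 -m creep '[[0,0,0,-0.14,0,0,50],[0,0,0,-0.14,0,0,50],[0,0,0,-0.14,0,0,50],[0,0,0,-0.14,0,0,50],[0,0,0,-0.14,0,0,50]]'
python3 -m creep '[[0,0,0,-0.14,0,0,50],[0,0,0,-0.14,0,0,50],[0,0,0,-0.14,0,0,50],[0,0,0,-0.14,0,0,50],[0,0,0,0,0,0,50]]'
```

```text
time: 0.75
position: [0.3834, -0.3622, 0.4048]
tool_rot: [1.97, 0.453, -1.97]
ft_force: [1.8, 0.4, 0.6]
grip_width: 0.639
time: 1.25
position: [0.4818, -0.1419, 0.405]
tool_rot: [1.97, 0.453, -1.969]
ft_force: [0.4, -0.3, -0.0]
grip_width: 0.576
time: 1.75
position: [0.561, 0.0406, 0.405]
tool_rot: [1.88, 0.591, -1.875]
ft_force: [0.1, 0.1, 0.9]
grip_width: 0.572
time: 2.25
position: [0.5602, 0.0323, 0.4047]
tool_rot: [1.407, 1.068, -1.407]
ft_force: [0.3, -0.3, -0.2]
grip_width: 0.572
time: 2.75
position: [0.5602, 0.0323, 0.4046]
tool_rot: [0.999, 1.33, -0.999]
ft_force: [0.3, 0.0, -0.2]
grip_width: 0.578
```

```bash
cat > look.py <<'E'
import sys
from h import *
np.set_printoptions(precision=4,suppress=True)
k=sys.argv[1]
st=monitor.get_state(); M=R.from_rotvec(st["tool_rot"]).as_matrix(); p=st["position"]
print(st["time"],p,"\n",M,"heading y",np.degrees(np.arctan2(M[1,1],M[0,1])),"force",st["ft_force"],st["grip_width"]*87)
print("q",st["joint_positions"]);print("tip",p+M[:,0]*.182)
for n in sys.argv[2:]:
    d=get_image(n); cv2.imwrite(f"pics/{n}{k}.png",d["img"][:,:,::-1])
    np.save(f"pics/{n}{k}.npy",d,allow_pickle=True)
E
python3 look.py 1 wrist side top
```

```text
2.75 [0.5602 0.0323 0.4046] 
 [[-0.0002  0.9604  0.2785]
 [-0.0001  0.2785 -0.9604]
 [-1.     -0.0002 -0.    ]] heading y 16.169373001067797 force [ 0.3486  0.0344 -0.2038] 50.278132417935396
q [ 0.5603  0.1977 -0.7504  1.6548  0.1379  1.3437  0.0706]
tip [0.5602 0.0322 0.2226]
```

View pics/wrist1.png

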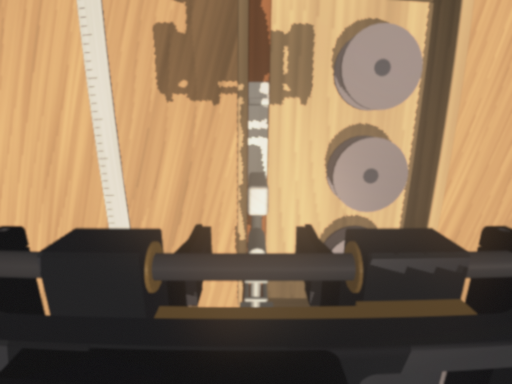

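View pics/side1.png

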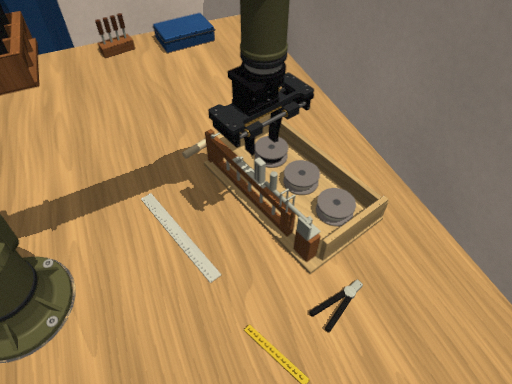

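Wrist view: the stop's top face spans about x 249–268, y 187–214, with its centre near (258,200). The gate runs almost exactly vertical, so the yaw is right.

```bash
python3 - <<'E'
from h import *
np.set_printoptions(precision=4,suppress=True)
d=np.load("pics/wrist1.npy",allow_pickle=True).item()
for uv in((258,200),(258,187),(258,214),(249,200),(268,200)): print(uv,plane(d,uv,.169))
print("gate far", plane(d,(259,10),.105), "plate end",plane(d,(258,83),.107))
a=plane(d,(258,200),.169); b=plane(d,(259,10),.105);print(np.degrees(np.arctan2((b-a)[0],(b-a)[1])))
st=monitor.get_state(); M=R.from_rotvec(st["tool_rot"]).as_matrix()
print(M.T@(a-st["position"])*1000)
E
```

```text
(258, 200) [0.5602 0.0437 0.169 ]
(258, 187) [0.5573 0.0535 0.169 ]
(258, 214) [0.5634 0.033  0.169 ]
(249, 200) [0.5536 0.0418 0.169 ]
(268, 200) [0.5675 0.0458 0.169 ]
gate far [0.5194 0.1889 0.105 ] plate end [0.5355 0.1309 0.107 ]
-15.694285136249874
[235.7078   3.108  -11.0252]
```

```bash
python3 -m creep '[[0,3.5,-9,0,0,0,50],[30,0,0,0,0,0,50],[30,0,0,0,0,0,50],[29,0,0,0,0,0,50],[0,0,0,0,0,0,50]]'
python3 look.py 2 wrist side
```

```text
time: 3.4
position: [0.5595, 0.0423, 0.3119]
tool_rot: [0.996, 1.336, -1.004]
ft_force: [-0.6, -1.0, -0.0]
grip_width: 0.572
3.4 [0.5595 0.0423 0.3119] 
 [[-0.0075  0.9605  0.2782]
 [ 0.0004  0.2782 -0.9605]
 [-1.     -0.0071 -0.0024]] heading y 16.151364871834787 force [-0.5767 -1.0472 -0.0062] 49.79182375254563
q [ 0.5215  0.2793 -0.7411  1.7676  0.2007  1.1801  0.0033]
tip [0.5581 0.0424 0.1299]
```

```bash
python3 - <<'E'
import cv2
a=cv2.imread("pics/side2.png")[70:270,165:365]; cv2.imwrite("pics/side2c.png",cv2.resize(a,None,fx=3,fy=3,interpolation=cv2.INTER_CUBIC))
E
```

```text
(no output)
```

View pics/side2c.png

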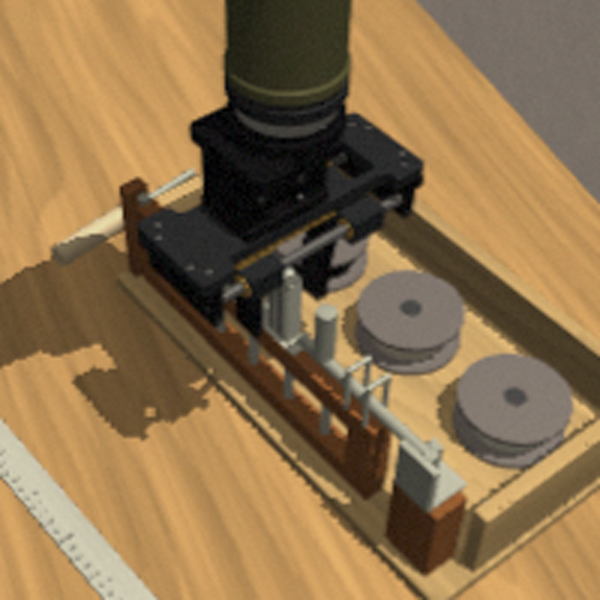

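View pics/wrist2.png

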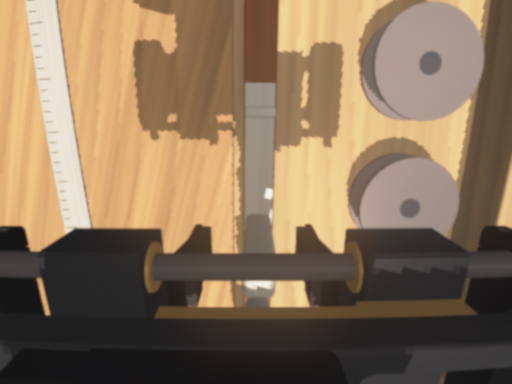

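The side view shows the stop between the fingers with room on both sides; the wrist view shows the stop's shadow at (258,250), centred between the jaws. Closing now.

```bash
python3 -m creep '[[-2,1,0,0,0,0,10],[0,0,0,0,0,0,10],[0,0,0,0,0,0,10],[0,0,0,0,0,0,10],[0,0,0,0,0,0,10]]' 15
python3 -m creep '[[0,0,0,0,0,0,10],[0,0,0,0,0,0,10],[0,0,0,0,0,0,10]]' 15
```

```text
time: 4.0
position: [0.5621, 0.0422, 0.318]
tool_rot: [0.999, 1.329, -0.999]
ft_force: [-4.6, -1.1, 3.2]
grip_width: 0.205
time: 4.3
position: [0.5618, 0.0421, 0.3179]
tool_rot: [0.998, 1.33, -1.0]
ft_force: [-5.3, -1.4, 5.0]
grip_width: 0.179
```

Gripped at 15.6 mm, which matches the 16 mm block. Slide it along −z.

```bash
python3 -m creep '[[0,-1,-12,0,0,0,10],[0,0,-12,0,0,0,10],[0,0,-12,0,0,0,10],[0,0,-12,0,0,0,10],[0,0,-10,0,0,0,10]]'
python3 -m creep '[[0,0,-2,0,0,0,10],[0,0,-2,0,0,0,10],[0,0,0,0,0,0,10],[0,0,0,0,0,0,10]]'
python3 look.py 3 wrist side top
```

```text
time: 4.8
position: [0.5457, 0.0962, 0.318]
tool_rot: [0.999, 1.325, -1.001]
ft_force: [0.6, -5.6, 2.4]
grip_width: 0.184
time: 5.2
position: [0.5447, 0.0998, 0.318]
tool_rot: [1.0, 1.326, -1.0]
ft_force: [0.3, -5.2, 3.2]
grip_width: 0.182
5.2 [0.5447 0.0998 0.318 ] 
 [[ 0.0018  0.961   0.2765]
 [-0.0019  0.2765 -0.961 ]
 [-1.      0.0012  0.0023]] heading y 16.05031384443448 force [ 0.3256 -5.1623  3.1733] 15.852750802181157
q [ 0.452   0.2587 -0.7755  1.7815  0.1975  1.1792 -0.1025]
tip [0.5451 0.0994 0.136 ]
```

View pics/side3.png

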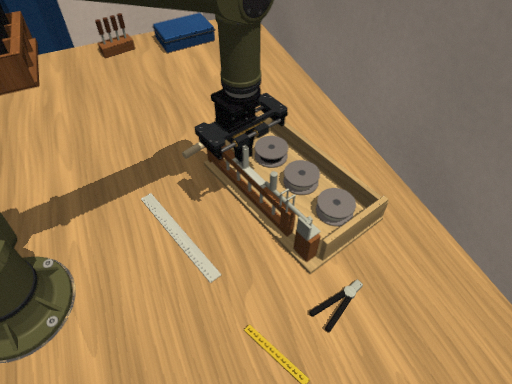

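View pics/wrist3.png

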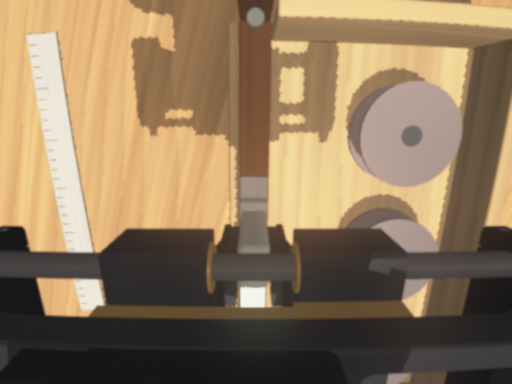

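It has moved 60 mm with the force at about 5 N. I'll push a little more to confirm it has reached the end.

```bash
python3 -m creep '[[0,0,-2,0,0,0,10],[0,0,-1,0,0,0,10],[0,0,0,0,0,0,10]]'
python3 -m creep '[[0,0,-2,0,0,0,10],[0,0,0,0,0,0,10]]'
```

```text
time: 5.65
position: [0.5445, 0.1005, 0.318]
tool_rot: [0.999, 1.323, -1.003]
ft_force: [2.5, -9.0, 1.7]
grip_width: 0.185
time: 5.85
position: [0.5444, 0.101, 0.318]
tool_rot: [0.998, 1.32, -1.005]
ft_force: [3.3, -12.5, 3.2]
grip_width: 0.186
```

The force has risen to 12 N with almost no movement, so the stop is at the end of its track. Release it, rise, and go to a viewpoint just beyond the knob.

```bash
python3 -m creep '[[0,0,3,0,0,0,50],[0,0,0,0,0,0,50],[0,0,0,0,0,0,50],[0,0,0,0,0,0,50],[0,0,0,0,0,0,50]]'
python3 -m creep '[[-44,0,0,0,0,0,50],[-44,0,0,0,0,0,50],[0,0,40,0,0,0,50],[0,0,40,0,0,0,50],[0,0,43,0,0,0,50]]'
python3 -m creep '[[0,0,0,0,0,0,50],[0,0,0,0,0,0,50]]'
python3 look.py 4 wrist side
```

```text
time: 6.35
position: [0.5431, 0.1042, 0.3176]
tool_rot: [0.998, 1.33, -0.998]
ft_force: [0.2, -0.3, 0.4]
grip_width: 0.53
time: 6.85
position: [0.5777, -0.0148, 0.4065]
tool_rot: [0.998, 1.329, -0.996]
ft_force: [1.3, -0.0, 1.0]
grip_width: 0.574
time: 7.05
position: [0.5777, -0.0157, 0.4053]
tool_rot: [1.001, 1.33, -1.001]
ft_force: [0.0, 0.5, 0.9]
grip_width: 0.575
7.05 [ 0.5777 -0.0157  0.4053] 
 [[-0.0007  0.9611  0.276 ]
 [ 0.001   0.276  -0.9611]
 [-1.     -0.0004 -0.0011]] heading y 16.024143692565765 force [0.015  0.4539 0.8767] 49.983241486672426
q [ 0.5986  0.2332 -0.7157  1.6145  0.1549  1.3529  0.1423]
tip [ 0.5776 -0.0155  0.2233]
```

View pics/wrist4.png

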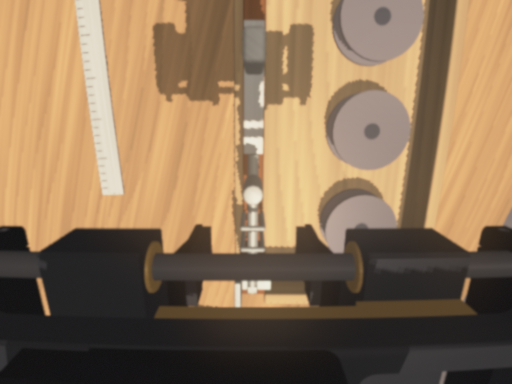

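View pics/side4.png

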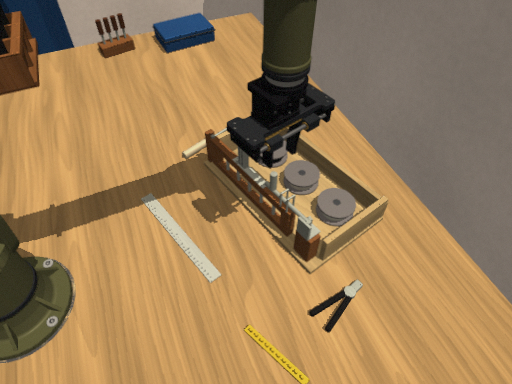

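Wrist view: the knob's top is at (253,194) and the stop's top is far up at about (255,40).

```bash
python3 - <<'E'
from h import *
np.set_printoptions(precision=4,suppress=True)
d=np.load("pics/wrist4.npy",allow_pickle=True).item()
a=plane(d,(253,194.5),.169);print(a, plane(d,(255,23),.169),plane(d,(255,70),.169))
st=monitor.get_state(); M=R.from_rotvec(st["tool_rot"]).as_matrix()
print(M.T@(a-st["position"])*1000)
for p in([.5744,-.0045,.169],):
  print(M.T@(np.array(p)-st["position"])*1000)
E
```

```text
[ 0.5728 -0.0011  0.169 ] [0.5413 0.1132 0.169 ] [0.5496 0.0845 0.169 ]
[236.7037  -1.0208 -12.4887]
[236.6998  -0.4372  -8.7291]
```

```bash
python3 -m creep '[[0,-0.7,-10.5,0,0,0,50],[31,0,0,0,0,0,50],[30,0,0,0,0,0,50],[30,0,0,0,0,0,50],[0,0,0,0,0,0,50]]'
python3 -m creep '[[0,0,0,0,0,0,8],[0,0,0,0,0,0,8],[0,0,0,0,0,0,8],[0,0,0,0,0,0,8],[0,0,0,0,0,0,8]]' 20
python3 -m creep '[[0,0,0,0,0,0,8],[0,0,0,0,0,0,8],[0,0,0,0,0,0,8]]'
python3 look.py 5 wrist side
```

```text
time: 7.65
position: [0.5717, -0.003, 0.311]
tool_rot: [0.994, 1.337, -1.001]
ft_force: [0.2, 0.1, -0.7]
grip_width: 0.576
time: 8.15
position: [0.5742, -0.0048, 0.3155]
tool_rot: [0.999, 1.328, -0.999]
ft_force: [-0.4, -0.3, 0.3]
grip_width: 0.208
time: 8.45
position: [0.5741, -0.0049, 0.3153]
tool_rot: [0.999, 1.329, -0.999]
ft_force: [-1.6, -0.6, 6.2]
grip_width: 0.176
8.45 [ 0.5741 -0.0049  0.3153] 
 [[ 0.0006  0.9605  0.2782]
 [-0.0004  0.2782 -0.9605]
 [-1.      0.0004  0.0006]] heading y 16.154028268016692 force [-1.6134 -0.5717  6.2419] 15.270803448449666
q [ 0.5693  0.2958 -0.7086  1.7369  0.2068  1.1844  0.0858]
tip [ 0.5742 -0.0049  0.1333]
```

View pics/side5.png

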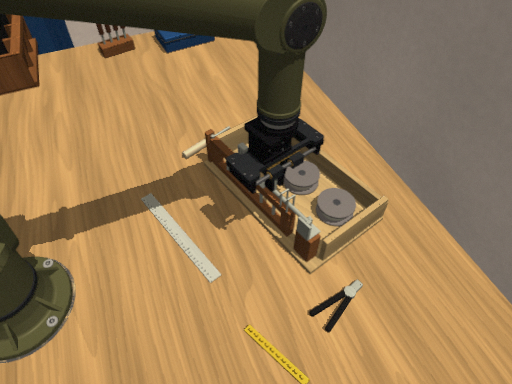

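The knob is gripped at 15.3 mm. Lift by 14 mm.

```bash
python3 -m creep '[[-4,0,0,0,0,0,8],[-4,0,0,0,0,0,8],[-4,0,0,0,0,0,8],[-2.5,0,0,0,0,0,8],[0,0,0,0,0,0,8]]' 30
python3 look.py 6 side
```

```text
time: 9.05
position: [0.5739, -0.0049, 0.3295]
tool_rot: [0.999, 1.329, -0.999]
ft_force: [0.3, -0.2, -2.1]
grip_width: 0.173
9.05 [ 0.5739 -0.0049  0.3295] 
 [[ 0.      0.9605  0.2782]
 [-0.0004  0.2782 -0.9605]
 [-1.     -0.0001  0.0004]] heading y 16.151575121337114 force [ 0.3051 -0.2208 -2.1355] 15.062089982109452
q [ 0.5739  0.2822 -0.7119  1.7213  0.1961  1.2106  0.0939]
tip [ 0.574  -0.005   0.1475]
```

```bash
python3 - <<'E'
import cv2
for k in "56":
  a=cv2.imread(f"pics/side{k}.png")[150:270,225:345]; cv2.imwrite(f"pics/side{k}c.png",cv2.resize(a,None,fx=4,fy=4,interpolation=cv2.INTER_CUBIC))
cv2.imwrite("pics/s56.png",cv2.resize(cv2.hconcat([cv2.imread("pics/side5c.png"),cv2.imread("pics/side6c.png")]),(800,400)))
E
```

```text
(no output)
```

View pics/s56.png

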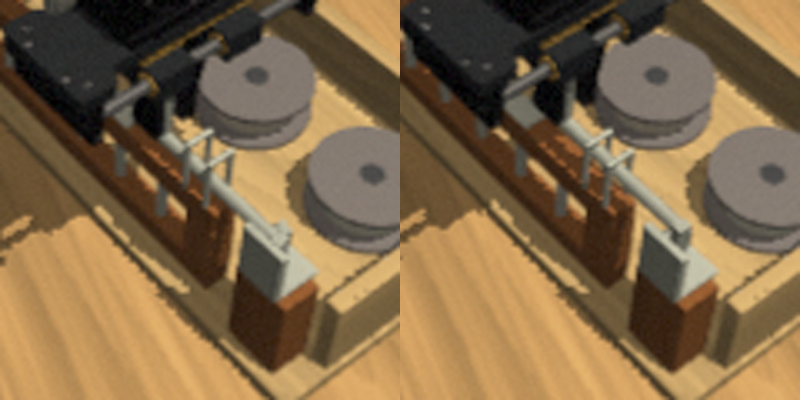

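The rod has risen visibly and the nose now stands above the keeper (right panel, near (680,235)). The −2.1 N matches the bolt's weight. Draw it back.

```bash
python3 -m creep '[[0,0,-4,0,0,0,8],[0,0,-4,0,0,0,8],[0,0,0,0,0,0,8]]'
python3 -m creep '[[0,0,-6,0,0,0,8],[0,0,-7,0,0,0,8],[0,0,-7,0,0,0,8],[0,0,-6,0,0,0,8],[0,0,0,0,0,0,8]]'
python3 look.py 7 side
```

```text
time: 9.4
position: [0.5715, 0.0038, 0.3291]
tool_rot: [0.998, 1.33, -0.998]
ft_force: [0.9, -0.3, -1.8]
grip_width: 0.175
time: 9.9
position: [0.5641, 0.0299, 0.3293]
tool_rot: [0.998, 1.331, -0.997]
ft_force: [1.3, 2.1, -1.8]
grip_width: 0.174
9.9 [0.5641 0.0299 0.3293] 
 [[-0.0002  0.9599  0.2803]
 [ 0.0015  0.2803 -0.9599]
 [-1.      0.0003 -0.0015]] heading y 16.28055879668077 force [ 1.3339  2.0837 -1.8449] 15.123309819039697
q [ 0.5385  0.2653 -0.7335  1.7428  0.1875  1.2054  0.0392]
tip [0.5641 0.0301 0.1474]
```

View pics/side7.png

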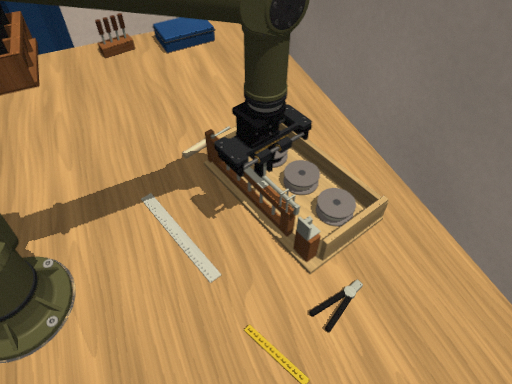

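Drawn about 36 mm with no resistance from the keeper. Now swing the gate around the hinge, which is about 199 mm from the knob, in steps of 0.045 rad (9 mm).

```bash
python3 -m creep '[[0,-9,-0.3,0.045,0,0,8],[0,-9,-0.3,0.045,0,0,8],[0,0,0,0,0,0,8]]'
python3 look.py 8 side
```

```text
time: 10.25
position: [0.5463, 0.0248, 0.3293]
tool_rot: [1.067, 1.295, -1.066]
ft_force: [2.9, 2.3, -3.2]
grip_width: 0.174
10.25 [0.5463 0.0248 0.3293] 
 [[-0.0004  0.9815  0.1913]
 [ 0.0009  0.1913 -0.9815]
 [-1.     -0.0002 -0.001 ]] heading y 11.031221340595867 force [ 2.9013  2.3472 -3.2056] 15.109381793148488
q [ 0.5548  0.2202 -0.7253  1.7857  0.1554  1.1943 -0.0234]
tip [0.5462 0.025  0.1473]
```

View pics/side8.png

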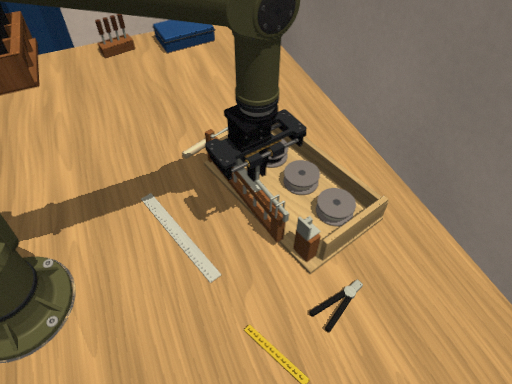

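The gate is opening: its free edge has left the post at (300,235), with about 3 N of spring force. I'll carry on.

```bash
python3 -m creep '[[0,-9,-0.2,0.045,0,0,8],[0,-9,-0.2,0.045,0,0,8],[0,-9,-0.2,0.045,0,0,8],[0,-9,-0.2,0.045,0,0,8],[0,-4,-0.1,0.02,0,0,8]]'
python3 -m creep '[[0,0,0,0,0,0,8],[0,0,0,0,0,0,8],[0,0,0,0,0,0,8],[0,0,0,0,0,0,8],[0,0,0,0,0,0,8]]'
python3 look.py 9 side top wrist
```

```text
time: 10.8
position: [0.5073, 0.0206, 0.3295]
tool_rot: [1.216, 1.205, -1.214]
ft_force: [3.5, 1.6, -3.3]
grip_width: 0.176
time: 11.3
position: [0.5075, 0.0202, 0.3293]
tool_rot: [1.215, 1.205, -1.215]
ft_force: [3.2, 2.4, -2.1]
grip_width: 0.178
11.3 [0.5075 0.0202 0.3293] 
 [[ 0.0004  1.     -0.0078]
 [ 0.0002 -0.0078 -1.    ]
 [-1.      0.0004 -0.0002]] heading y -0.4457443496450058 force [ 3.2229  2.4327 -2.0961] 15.475389894732398
q [ 0.5813  0.1202 -0.7109  1.8755  0.0847  1.1756 -0.1664]
tip [0.5075 0.0203 0.1473]
```

```bash
python3 - <<'E'
import cv2
a=cv2.imread("pics/side9.png")[90:290,165:365];b=cv2.imread("pics/top9.png")[80:280,130:330]
cv2.imwrite("pics/c9.png",cv2.resize(cv2.hconcat([a,b]),(800,400),interpolation=cv2.INTER_CUBIC))
E
```

```text
(no output)
```

View pics/c9.png

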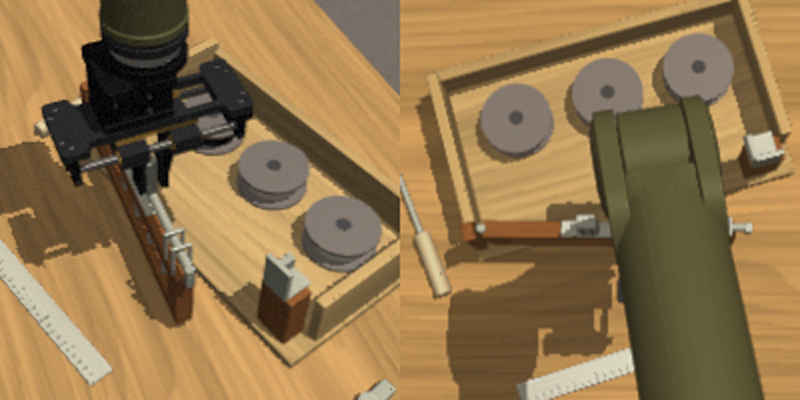

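View pics/wrist9.png

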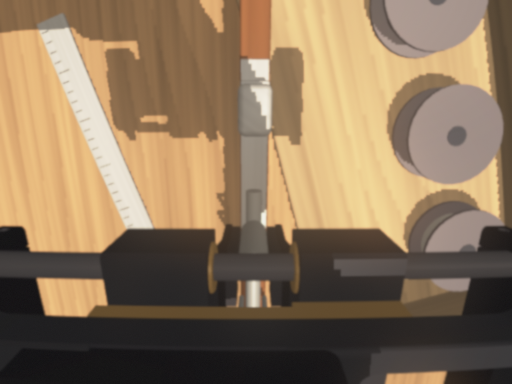

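The gate stands about 0.28 rad open with the spring force steady. The side and top views show the nose clear of the keeper, the stop against the hinge end of its plate, and the loose things unmoved. Handing in.

```bash
python3 - <<'E'
from bench import monitor,ctrl
s=monitor.get_state();print(s["time"],abs(s["qd"]).max());print(ctrl.close_job())
s=monitor.get_state();print(s["time"],s["position"],s["ft_force"])
E
```

```text
11.45 0.002530677686736593
the job is handed in; nothing more can be done
None
the job is handed in; nothing more can be done
```

The gate is open about 0.28 rad (roughly 80 mm at its free edge), and I handed the job in at 11.45 s with the gripper still holding the knob. No verdict is reported.

- **Stop block:** I slid it about 60 mm until it met the end of its track; the push rose to about 12 N with almost no further movement.
- **Bolt:** I gripped the knob, lifted the bolt about 14 mm and drew it back about 36 mm. The wrist force stayed at about 3 N or less, so it was not wrenched against the keeper.
- **Swing:** I swung the gate about its hinge, turning the hand with it.

**Last checks:**
- The arm was still (joint speeds below 0.003 rad/s), with a steady 3–4 N on the tool at the knob, as expected from the spring.
- The knob was about 201 mm from the hinge, so the bolt was drawn about 34 mm. The pictures showed its nose clear of the keeper.
- The wrist picture showed the stop block at the hinge end of its track.
- By eye, the loose things looked unmoved in the pictures; I did not measure their positions.

None of the checks failed. The camera measurements of the knob and stop positions disagreed by up to about 5 mm along the gate, and I used values in between.

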